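Open the touch-latch bead case

TASK

Open the wider of the two white-topped bead cases: press down on the front of its lid with a fingertip until the catch lets go, draw the finger away so that the lid springs ajar by itself, then push the lid up and over from beneath its front edge until it leans back, past upright, and stays open. Only push with the fingertips and do not pinch the lid; leave the smaller case shut and do not pick up or shift anything else on the bench.

Things in the scene. Friction and masses are not known exactly. Their poses are not given: they have to be found in the camera images.
- wide_case: wider of two plywood bead cases, fixed; 120 mm deep (its x), 175 mm wide (its y), walls 55 mm high, 6 mm thick. Origin: centre of its underside. Its x points from its front to its hinge (far) side, z up; its front faces the robot, turned up to 0.35 rad. A 5 mm gap parts the latched lid from the walls
- wide_lid (a joint): angle of the wide lid, rad: 0 = latched, level; negative = pressed down (hard stop -0.042); grows as it opens upwards about the far hinge, stop at 1.9. Pressed to -0.035 its catch lets go, and once the finger is withdrawn a spring plunger lifts the lid to about 0.81 and holds it there. Beyond that it swings freely under its weight; past upright (1.57) it falls slowly back to 1.9 and stays
- wide_press (a point): point on top of the wide lid, midway along its width, 15 mm in from its front edge, where to press; moves with the lid; 70 mm above the bench when latched. About 3 to 5 N moves it, it travels 4.5 mm down to its hard stop
- wide_edge (a point): middle of the wide lid's front edge, on the underside; moves with the lid; 125 mm from the hinge line, about 150 mm above the bench when ajar. The lid is 175 mm wide, 10 mm thick (6 mm board, 4 mm white top panel set in 4 mm), about 160 g, and overhangs the front wall by 5 mm; pushed up and back at the edge it needs 1 to 3 N (a level push alone may bind by friction)
- wide_hinge (a point): middle of the wide case's hinge line, at the level of the closed lid's underside, 60 mm above the bench; fixed to the case, axes as the case's. A 16 mm wide steel keeper of the catch hangs 22 mm down from the lid's underside near its front, at its left (+y) end, 10 to 26 mm from the side; push elsewhere
- small_case: the narrower plywood bead case, fixed; 120 mm deep, 95 mm wide, otherwise the same height and build as the wide one, its front to the robot. Origin: centre of its underside
- small_lid (a joint): angle of the small case's lid in rad, read as the wide one's; 0 = latched shut. To be left shut
- bead_jar: bystander: short glass jar, 40 mm across, 45 mm high; origin at the centre of its underside
- tall_jar: bystander: glass jar, 44 mm across, 75 mm high; origin at the centre of its underside
- glue_bottle: bystander: white bottle, 32 mm across, 90 mm high; origin at the centre of its underside
- sort_tray: bystander: grey two-part tray, 100 x 150 x 25 mm; origin at the centre of its underside
- awl: bystander: 150 mm awl with a wooden handle, lying flat; origin under its middle
- bead_dish: bystander: white dish, 72 mm across, 20 mm high; origin at the centre of its underside
- mandrel: bystander: wooden ring mandrel standing on its foot, 56 mm across, 122 mm high; origin at the centre of its underside

How it is judged:
On the way, in this order (a step that is already met when the one before it is completed fails the run):
1. the wide lid is pressed down by the fingers (value of joint wide_lid below -0.015 rad and contact force between the fingers and wide_lid above 0.5 N), for 0.02 s.
2. the wide lid has sprung ajar by itself and stands there untouched (value of joint wide_lid between 0.5 and 1 rad and contact force between the fingers and wide_lid below 0.1 N), for 0.2 s.
3. the wide lid is pushed past upright (value of joint wide_lid above 1.6 rad), for 0.1 s.
At the end, for the whole second after the job is handed in: the wide lid leans back past upright (more than 1.65 rad), the small lid is still latched (within 0.08 rad of shut), and every bystander is within 25 mm of where it stood (value of joint wide_lid between 1.65 and 2 rad and velocity of joint wide_lid below 0.4 rad/s and value of joint small_lid between -0.03 and 0.08 rad and distance of each of bead_jar, tall_jar, glue_bottle, sort_tray, awl, bead_dish, mandrel from where it was at the start of the episode below 0.025 m); the robot touches nothing.
It fails at once if the smaller case's lid is opened (more than 0.08 rad) (value of joint small_lid above 0.08 rad).
It fails at once if the open lid is pinched or handled by its top face (fingers press on the top panel when it is open more than 1.05 rad) (value of joint wide_lid above 1.05 rad and contact force between the fingers and wide_lid_c4 above 1 N).
It fails at once if a bystander is lifted or shifted by more than 25 mm (distance of any of bead_jar, tall_jar, glue_bottle, sort_tray, awl, bead_dish, mandrel from where it was at the start of the episode above 0.025 m).
It also fails if it takes over 48 s, if anything falls off the work surface, if the arm or the gripper's body presses on something with over 40 N, if the wrist force passes 120 N, or if a joint passes its speed limit or range.

ROBOT

A 6-joint arm with a two-finger parallel gripper is mounted at the origin on the work surface. World frame = base frame: x ahead of the robot, y to its left, z up, the work surface at z = 0. Lengths are in m, angles in rad, forces in N, time in s.
With the tool pointing down it reaches from about 0.3 to 0.875 m from the base axis. Payload 6.4 kg.
Tool frame: the origin (TCP) lies on the mounting face of the last link; the fingertips stand 173 mm ahead of it and the grasp point (between the pads) lies 155 mm ahead of it; z points along the fingers, y is the line along which they close (so a half turn about z gives the same grasp; the last joint's range is limited). The gripper opens to 85 mm and grips with 20 to 120 N. Pads are 22 mm wide; open, the fingers measure 114 mm over their backs; the gripper's body (76 mm by 85 mm) begins 54 mm behind the grasp point. The pads swing forward as they close: fully open they stand 13 mm farther back than shut.
Start: joints at [1.021, 0.181, 1.607, -0, 1.354, -0.206], TCP at [0.194, 0.541, 0.405] pointing down, gripper open.
Joint ranges: [-2.99, 2.99], [-0.89, 2.07], [0.3, 2.58], [-1.14, 4.28], [0, 2.63], [-3.12, 3.12]. Speed limits (rad/s): [2.57, 2.57, 3.01, 3.14, 3.14, 3.14].

INTERFACE

Orientations are given as a 3x3 rotation matrix whose columns are the frame's x, y, z axes.
In Python, from plant import * gives the robot as it stands. The module is installed in compiled form; this text tells all that it offers.
- The arm moves only by the tool play_rows, never from a script. Its argument "deltas" is a list that holds one entry, the list of rows, each a list of 7 numbers: the turn, a rotation vector about the world's x, y, z in rad, then the shift along the world's x, y, z in mm, then the finger opening in mm, from 0 to 85.4. A call has 1 to 10 rows; each row is the pose to reach, as a shift and turn from the pose commanded when the call began; what a row does not reach only later rows make up. A row lasts 1/12 s, in which the tool goes at most 41.7 mm and 7.16 degrees, less where a joint would pass 70% of its speed; a pose out of reach is approached as far as the arm can. A call with a gripper value outside its range is refused whole. The fingers move at their own pace and stop on an object; the grip force is fixed at half the most. Time passes only in rows, so rows that repeat a pose let the fingers close. It gives the time, the measured TCP pose, the force, the opening and the grip force at its end, in the units of the state.
- get_state(): the state, without advancing time (a new reading comes with each control period).
- camera(name): name is "scene" or "side" or "wrist"; returns the picture (400x640x3 uint8, red, green, blue); there is no depth.
- camera_params(name): a dict with "mtx" (3x3 intrinsics, pixels), "world_to_cam" (4x4, takes a point from world to camera coordinates). Camera axes: x right, y up, looking along -z (the intrinsics and any distortion apply to the point x, -y, -z); pixel columns grow to the right and rows downward; lengths in m; the calibration is good to about 2 mm. A picture is of the moment at which its call begins: read the wrist's pose just before it. camera_params takes no time and is no camera call; for the wrist camera it gives the pose at the moment of the call.
- close_job(): hands the job in; it is judged then, once.
The state is a dict: "clock": time; "qpos": joint angles; "qd": joint speeds; "tau": joint torques, N m; "ee_pos": TCP position; "tcp_rot": TCP orientation; "force": force on the tool from outside, world axes, zero at the start; "ft_torque": the same for the moment, N m; "finger_gap": opening from 0.0 (shut) to 1.0 (fully open); "grip_force": force on a finger pad.
Only numpy, scipy, OpenCV 4.12 (cv2) and the standard library are available. Lean on these libraries where they do the work, as an engineer would, in place of code of your own. Each camera call takes 0.05 s, during which the arm holds its last target. There are 200 camera calls.

## Working session

There is one attempt and no reset: what is moved stays moved. The work goes in short steps, Python scripts to look and compute and a tool call to move; the robot and the scene stay as the last step left them, time stands still between calls to the robot, and variables do not carry over. Pictures are saved under pics/ and viewed, at most 10 in all, crops included, and the job is handed in when it is done.

Besides the shell and the picture viewer there is one more tool, called after "Emit:" as name([rows], argument=value, ...), one row to a line, values as JSON. play_rows: Moves the arm, as the interface text tells. Its arguments: {"type":"object","properties":{"deltas":{"type":"array","items":{"type":"array","items":{"type":"array","items":{"type":"number"}}}}},"required":["deltas"]}

```bash
mkdir -p pics
python3 - <<'E'
from plant import *
import cv2
for n in ("scene","side"):
    cv2.imwrite(f"pics/{n}0.png",camera(n)[:,:,::-1]); p=camera_params(n); print(n,p["mtx"].round(1).tolist(),p["world_to_cam"].round(4).tolist(), [k for k in p])
s=get_state(); print(s["ee_pos"],s["tcp_rot"].round(3) if hasattr(s["tcp_rot"],"round") else s["tcp_rot"],s["clock"],s["force"])
E
```

```text
scene [[421.4, 0.0, 315.6], [0.0, 421.4, 197.5], [0.0, 0.0, 1.0]] [[0.5229, 0.8522, 0.0177, -0.3146], [-0.5239, 0.3049, 0.7953, 0.2318], [0.6724, -0.4252, 0.6059, -1.6083], [0.0, 0.0, 0.0, 1.0]] ['mtx', 'world_to_cam']
side [[372.0, 0.0, 320.9], [0.0, 372.0, 196.1], [0.0, 0.0, 1.0]] [[-0.9667, -0.2557, 0.0128, 0.5688], [0.1727, -0.6147, 0.7696, -0.1509], [-0.1889, 0.7462, 0.6384, -0.8555], [0.0, 0.0, 0.0, 1.0]] ['mtx', 'world_to_cam']
[0.19367717 0.5411731  0.40388329] [[-0.941  0.337 -0.001]
 [ 0.337  0.941 -0.001]
 [ 0.    -0.002 -1.   ]] 0.1 [-0.03710974  0.25460297 -0.24026546]
```

View pics/scene0.png

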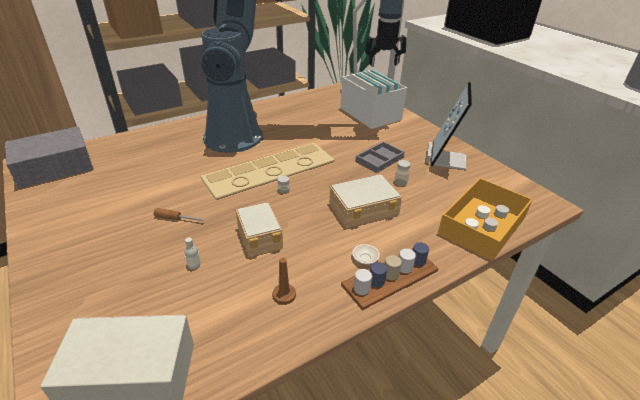

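View pics/side0.png

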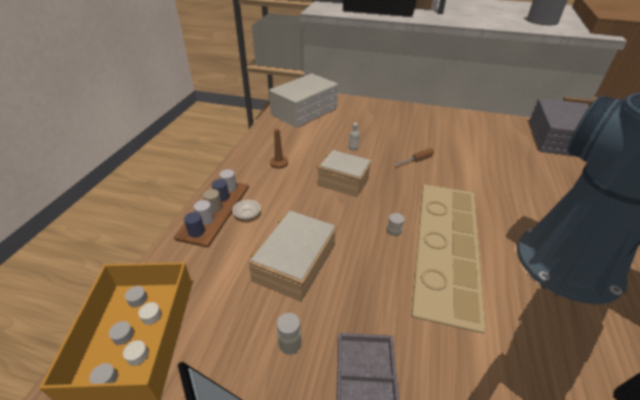

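The scene view shows the wide case around (365,198), with its lid top around (365,190), and the small case at (260,228). The side view shows the wide lid around (295,245) and the small one at (345,170).

```bash
cat > h.py <<'E'
from plant import *
import numpy as np, cv2
def cast(P,px,z):
    M=P["world_to_cam"]; R,t=M[:3,:3],M[:3,3]; K=P["mtx"]; px=np.atleast_2d(px).astype(float)
    d=np.c_[(px-[K[0,2],K[1,2]])/[K[0,0],K[1,1]],np.ones(len(px))]*[1,-1,-1]
    d=d@R; c=-R.T@t
    return c+d*((z-c[2])/d[:,2])[:,None]
def proj(P,X):
    M=P["world_to_cam"]; K=P["mtx"]; X=np.atleast_2d(X)@M[:3,:3].T+M[:3,3]
    X=X*[1,-1,-1]; return (X/X[:,2:])[:,:2]*[K[0,0],K[1,1]]+[K[0,2],K[1,2]]
E
python3 - <<'E'
from h import *
for n,seeds in (("scene",{"wide":(365,190),"small":(258,218)}),("side",{"wide":(295,242),"small":(345,165)})):
    im=cv2.imread(f"pics/{n}0.png"); P=camera_params(n); vis=im.copy()
    for k,s in seeds.items():
        c=np.median(im[s[1]-3:s[1]+4,s[0]-3:s[0]+4].reshape(-1,3),0)
        m=(np.abs(im.astype(int)-c).max(2)<28).astype(np.uint8)
        m=cv2.morphologyEx(m,cv2.MORPH_OPEN,np.ones((3,3)))
        _,l=cv2.connectedComponents(m,connectivity=4); m=(l==l[s[1],s[0]]).astype(np.uint8)
        ct=max(cv2.findContours(m,0,2)[0],key=cv2.contourArea); cv2.drawContours(vis,[ct],0,(0,0,255),1)
        W=cast(P,ct[:,0],.07)
        r=cv2.minAreaRect((W[:,:2]*1000).astype(np.float32)); print(n,k,c,r,cv2.boxPoints(r).round().tolist())
    y,x={"scene":(130,190),"side":(130,220)}[n]
    cv2.imwrite(f"pics/v_{n}.png",cv2.resize(vis[y:y+170,x:x+240],None,fx=3,fy=3))
E
python3 -c "
import cv2,numpy as np
a=cv2.imread('pics/v_scene.png');b=cv2.imread('pics/v_side.png')
cv2.imwrite('pics/v.png',cv2.resize(np.vstack([a,b]),(424*1,600)))"
```

```text
scene wide [194. 215. 220.] ((603.57275390625, 166.74081420898438), (165.46951293945312, 115.38587951660156), 80.13107299804688) [[533.0, 95.0], [646.0, 75.0], [675.0, 238.0], [561.0, 258.0]]
scene small [194. 215. 221.] ((561.2647705078125, -157.5372772216797), (85.65287780761719, 115.5082015991211), 79.74029541015625) [[497.0, -189.0], [610.0, -210.0], [626.0, -126.0], [512.0, -105.0]]
side wide [155. 169. 177.] ((602.8222045898438, 169.17752075195312), (166.69566345214844, 116.13445281982422), 80.14871215820312) [[531.0, 97.0], [646.0, 77.0], [674.0, 241.0], [560.0, 261.0]]
side small [154. 168. 177.] ((559.9231567382812, -153.33721923828125), (87.3842544555664, 115.79248809814453), 79.59593963623047) [[495.0, -186.0], [609.0, -207.0], [625.0, -121.0], [511.0, -100.0]]
```

View pics/v.png

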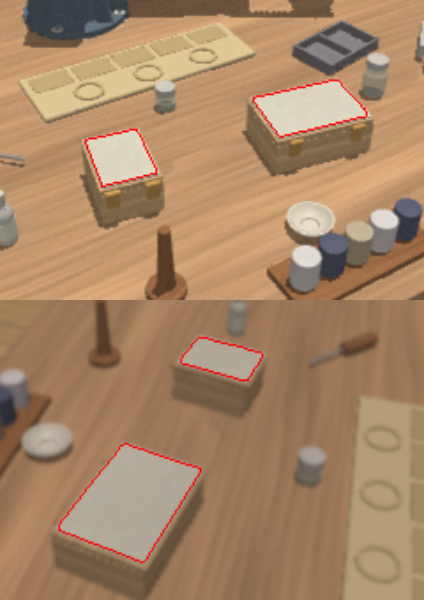

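Both views agree with the stated sizes: the white panel is 167 x 117 mm, centred at (603,168), with the case x-axis at -9.9°. That gives hinge (664.6,157.3), front edge (541.4,178.7) and press point (556,176,70) mm.

Emit:
play_rows([
  [[0, 0, 0.172, 362, -365, -60, 0], [0, 0, 0.172, 362, -365, -60, 0], [0, 0, 0.172, 362, -365, -60, 0], [0, 0, 0.172, 362, -365, -60, 0], [0, 0, 0.172, 362, -365, -60, 0], [0, 0, 0.172, 362, -365, -60, 0], [0, 0, 0.172, 362, -365, -60, 0], [0, 0, 0.172, 362, -365, -60, 0], [0, 0, 0.172, 362, -365, -60, 0], [0, 0, 0.172, 362, -365, -60, 0]],
])

```text
clock: 0.93
ee_pos: [0.484, 0.2479, 0.3562]
tcp_rot: [[-0.985, 0.171, -0.0], [0.171, 0.985, -0.0], [0.0, -0.0, -1.0]]
force: [0.8, 1.2, -0.3]
finger_gap: 0.002
grip_force: 0.0
```

Emit:
play_rows([
  [[0, 0, 0, 0, 0, 0, 0], [0, 0, 0, 0, 0, 0, 0], [0, 0, 0, 0, 0, 0, 0], [0, 0, 0, 0, 0, 0, 0]],
])

```text
clock: 1.27
ee_pos: [0.4823, 0.2505, 0.3566]
tcp_rot: [[-0.985, 0.17, -0.001], [0.17, 0.985, 0.0], [0.001, -0.0, -1.0]]
force: [-0.7, -0.5, -0.4]
finger_gap: -0.001
grip_force: 0.0
```

Emit:
play_rows([
  [[0, 0, 0, 74, -74, 0, 0], [0, 0, 0, 74, -74, 0, 0], [0, 0, 0, 74, -74, -30, 0], [0, 0, 0, 74, -74, -70, 0], [0, 0, 0, 74, -74, -100, 0], [0, 0, 0, 74, -74, -100, 0], [0, 0, 0, 74, -74, -100, 0]],
])

```text
clock: 1.85
ee_pos: [0.5557, 0.1769, 0.2555]
tcp_rot: [[-0.986, 0.169, -0.004], [0.169, 0.986, -0.0], [0.004, -0.001, -1.0]]
force: [0.4, -0.3, -0.1]
finger_gap: 0.003
grip_force: 0.0
```

Run:
```python
from h import *
s=get_state(); print(s["ee_pos"],s["qpos"],s["force"])
for n in ("scene","side"):
    im=camera(n)[:,:,::-1]
    y,x={"scene":(90,270),"side":(140,200)}[n]
    cv2.imwrite(f"pics/p_{n}.png",cv2.resize(im[y:y+150,x:x+200],None,fx=2,fy=2))
cv2.imwrite("pics/p.png",np.hstack([cv2.imread("pics/p_scene.png"),cv2.imread("pics/p_side.png")]))
```

```text
[0.55569504 0.1769154  0.25548893] [ 1.04793125e-01  3.74181035e-01  1.69319613e+00  1.43386230e-04
  1.07859551e+00 -1.29628537e+00] [ 0.3687396  -0.26471857 -0.06782448]
```

View pics/p.png

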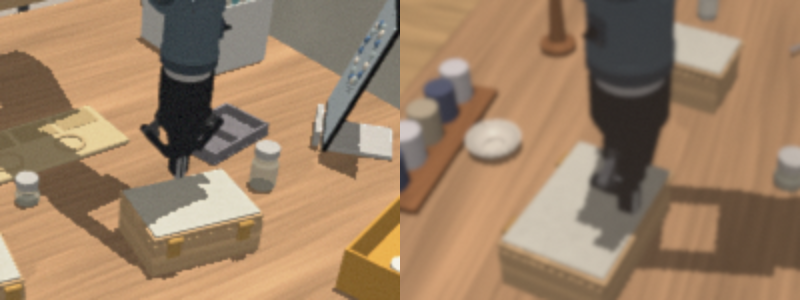

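The fingertips are above the middle of the wide lid's front, about 12 mm clear. Now pressing.

Emit:
play_rows([
  [[0, 0, 0, 0, 0, -6, 0], [0, 0, 0, 0, 0, -9, 0], [0, 0, 0, 0, 0, -11, 0], [0, 0, 0, 0, 0, -12, 0], [0, 0, 0, 0, 0, -13, 0], [0, 0, 0, 0, 0, -13, 0]],
])

```text
clock: 2.45
ee_pos: [0.5571, 0.1757, 0.2437]
tcp_rot: [[-0.985, 0.171, -0.0], [0.171, 0.985, -0.0], [0.0, -0.0, -1.0]]
force: [-0.4, -0.8, -0.3]
finger_gap: -0.002
grip_force: 0.0
```

Emit:
play_rows([
  [[0, 0, 0, 0, 0, -1, 0], [0, 0, 0, 0, 0, -2, 0], [0, 0, 0, 0, 0, -3, 0], [0, 0, 0, 0, 0, -3, 0]],
])

```text
clock: 2.78
ee_pos: [0.557, 0.1757, 0.2408]
tcp_rot: [[-0.985, 0.171, -0.0], [0.171, 0.985, 0.0], [0.0, -0.0, -1.0]]
force: [-2.8, -0.4, 3.0]
finger_gap: -0.0
grip_force: 1.7
```

In contact at 3 N. Continuing to the stop.

Emit:
play_rows([
  [[0, 0, 0, 0, 0, -1, 0], [0, 0, 0, 0, 0, -2, 0], [0, 0, 0, 0, 0, -3, 0], [0, 0, 0, 0, 0, -3, 0], [0, 0, 0, 0, 0, -3, 0]],
])

```text
clock: 3.2
ee_pos: [0.5571, 0.1758, 0.2389]
tcp_rot: [[-0.985, 0.171, -0.0], [0.171, 0.985, -0.0], [0.0, -0.0, -1.0]]
force: [-7.1, -2.0, 12.8]
finger_gap: -0.002
grip_force: 6.7
```

Emit:
play_rows([
  [[0, 0, 0, 0, 0, -1, 0], [0, 0, 0, 0, 0, -1, 0], [0, 0, 0, -15, 3, 33, 0], [0, 0, 0, -40, 7, 63, 0], [0, 0, 0, -70, 12, 90, 0], [0, 0, 0, -105, 18, 110, 0], [0, 0, 0, -140, 24, 110, 0], [0, 0, 0, -140, 24, 110, 0], [0, 0, 0, -140, 24, 110, 0], [0, 0, 0, -140, 24, 110, 0]],
])

```text
clock: 4.03
ee_pos: [0.4176, 0.1997, 0.3479]
tcp_rot: [[-0.985, 0.171, 0.001], [0.171, 0.985, 0.0], [-0.001, 0.0, -1.0]]
force: [-0.5, 0.0, 0.3]
finger_gap: -0.004
grip_force: 0.0
```

Run:
```python
from h import *
s=get_state(); print(s["ee_pos"],s["qpos"].round(3),s["force"])
for n in ("scene","side"):
    im=camera(n)[:,:,::-1]
    y,x={"scene":(90,270),"side":(140,200)}[n]
    cv2.imwrite(f"pics/q_{n}.png",cv2.resize(im[y:y+150,x:x+200],None,fx=2,fy=2))
cv2.imwrite("pics/q.png",np.hstack([cv2.imread("pics/q_scene.png"),cv2.imread("pics/q_side.png")]))
```

```text
[0.41756604 0.19974336 0.34786669] [ 0.189 -0.013  1.937 -0.     1.216 -1.21 ] [-0.52130194  0.00544008  0.27313558]
```

View pics/q.png

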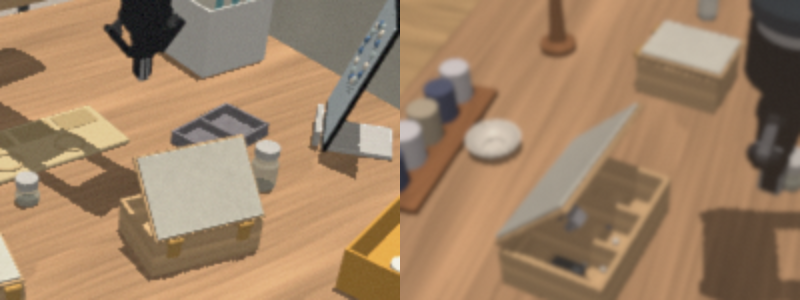

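The lid stands ajar with its edge at about (580, 172, 150) mm. Next I tilt the finger forward about the case's y-axis.

Emit:
play_rows([
  [[-0.021, -0.12, 0, 0, 0, 0, 0], [-0.041, -0.24, 0, 0, 0, 0, 0], [-0.062, -0.36, 0, 0, 0, 0, 0], [-0.082, -0.48, 0, 0, 0, 0, 0], [-0.103, -0.6, 0, 0, 0, 0, 0], [-0.123, -0.71, 0, 0, 0, 0, 0], [-0.142, -0.82, 0, 0, 0, 0, 0], [-0.149, -0.86, 0, 0, 0, 0, 0], [-0.149, -0.86, 0, 0, 0, 0, 0]],
])

```text
clock: 4.88
ee_pos: [0.4173, 0.1997, 0.3467]
tcp_rot: [[-0.633, 0.17, 0.755], [0.108, 0.985, -0.131], [-0.766, -0.001, -0.642]]
force: [-0.5, -0.5, -0.7]
finger_gap: 0.001
grip_force: 0.0
```

Run:
```python
from h import *
s=get_state(); print(s["ee_pos"],s["qpos"].round(3),s["tcp_rot"])
```

```text
[0.4173271  0.19965047 0.34667387] [ 0.301 -0.145  2.18  -0.915  0.456 -0.393] [[-0.63309106  0.17024816  0.75512335]
 [ 0.10839426  0.98540041 -0.13128871]
 [-0.76645052 -0.00126667 -0.64230211]]
```

Emit:
play_rows([
  [[0.018, 0.1, 0, 0, 0, 0, 0], [0.036, 0.2, 0, 0, 0, 0, 0], [0.053, 0.305, 0, 0, 0, -20, 0], [0.053, 0.305, 0, 0, 0, -55, 0], [0.053, 0.305, 0, 0, 0, -94, 0], [0.053, 0.305, 0, 30, -5, -94, 0], [0.053, 0.305, 0, 58, -10, -94, 0], [0.053, 0.305, 0, 58, -10, -94, 0], [0.053, 0.305, 0, 58, -10, -94, 0]],
])

```text
clock: 5.63
ee_pos: [0.4771, 0.1891, 0.2535]
tcp_rot: [[-0.834, 0.173, 0.525], [0.147, 0.985, -0.091], [-0.532, 0.001, -0.846]]
force: [-0.0, -0.3, 1.4]
finger_gap: -0.003
grip_force: 0.0
```

Run:
```python
from h import *
s=get_state(); print(s["ee_pos"],s["qpos"].round(3),s["tcp_rot"].round(3),s["force"])
d=(s["ee_pos"]-[.6646,.1573,0]); print(d@[.985,-.171,0],d@[.171,.985,0])
for n in ("scene","side"):
    im=camera(n)[:,:,::-1]
    y,x={"scene":(90,270),"side":(140,200)}[n]
    cv2.imwrite(f"pics/r_{n}.png",cv2.resize(im[y:y+150,x:x+200],None,fx=2,fy=2))
cv2.imwrite("pics/r.png",np.hstack([cv2.imread("pics/r_scene.png"),cv2.imread("pics/r_side.png")]))
```

```text
[0.47711509 0.18910413 0.2534603 ] [ 0.202  0.15   2.044 -0.456  0.458 -0.834] [[-0.834  0.173  0.525]
 [ 0.147  0.985 -0.091]
 [-0.532  0.001 -0.846]] [-3.50389380e-05 -2.56139180e-01  1.37821888e+00]
-0.1901111391510019 -0.0007328492646426873
```

View pics/r.png

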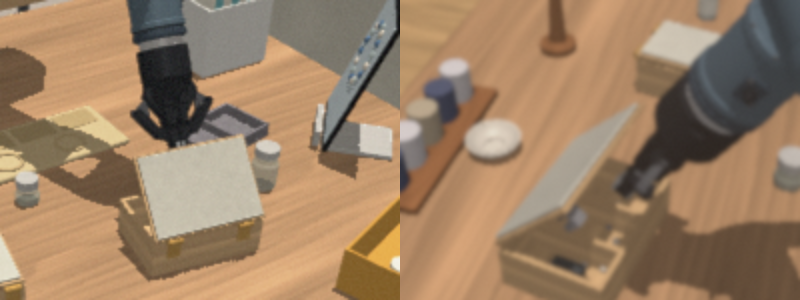

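The finger is in front of and below the lid's free edge, near (635,185) in the right half of the picture. Now pushing along the arc.

Emit:
play_rows([
  [[0, 0, 0, 8, -1, 8, 0], [0, 0, 0, 12, -2, 16, 0], [0, 0, 0, 17, -3, 24, 0], [0, 0, 0, 25, -4, 31, 0], [0, 0, 0, 31, -5, 36, 0], [0, 0, 0, 40, -7, 41, 0], [0, 0, 0, 50, -9, 46, 0], [0, 0, 0, 50, -9, 46, 0]],
])

```text
clock: 6.4
ee_pos: [0.5275, 0.1804, 0.3017]
tcp_rot: [[-0.831, 0.171, 0.529], [0.145, 0.985, -0.091], [-0.537, 0.002, -0.843]]
force: [0.5, -1.0, 1.0]
finger_gap: 0.003
grip_force: 0.0
```

Run:
```python
from h import *
s=get_state(); print(s["ee_pos"],s["qpos"].round(3),s["force"])
d=(s["ee_pos"]-[.6646,.1573,0]); print(d@[.985,-.171,0],d@[.171,.985,0])
for n in ("scene","side"):
    im=camera(n)[:,:,::-1]
    y,x={"scene":(90,270),"side":(140,200)}[n]
    cv2.imwrite(f"pics/s_{n}.png",cv2.resize(im[y:y+150,x:x+200],None,fx=2,fy=2))
cv2.imwrite("pics/s.png",np.hstack([cv2.imread("pics/s_scene.png"),cv2.imread("pics/s_side.png")]))
```

```text
[0.52747546 0.18036596 0.30170155] [ 0.163  0.151  1.921 -0.34   0.554 -0.991] [ 0.45259345 -0.9767121   1.04094689]
-0.1390119551759067 -0.0007283255089136346
```

View pics/s.png

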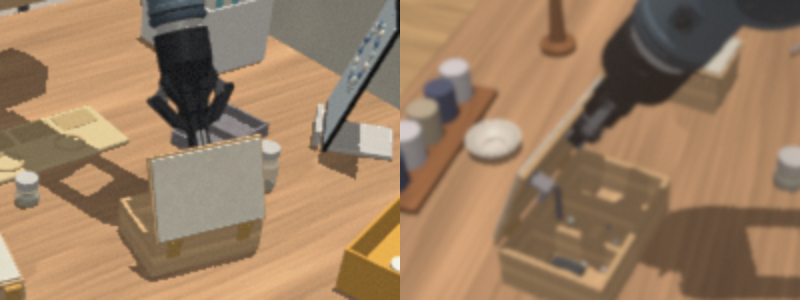

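The lid has followed the finger up to about 1.2 rad, with the tip on its underside. Pushing on past upright.

Emit:
play_rows([
  [[0, 0, 0, 10, -2, 2, 0], [0, 0, 0, 20, -3, 4, 0], [0, 0, 0, 30, -5, 5, 0], [0, 0, 0, 40, -7, 5, 0], [0, 0, 0, 50, -9, 5, 0], [0, 0, 0, 58, -10, 3, 0], [0, 0, 0, 62, -11, 3, 0], [0, 0, 0, 62, -11, 3, 0]],
])

```text
clock: 7.17
ee_pos: [0.588, 0.1693, 0.3025]
tcp_rot: [[-0.833, 0.172, 0.526], [0.145, 0.985, -0.091], [-0.534, 0.0, -0.846]]
force: [-0.2, -0.6, 0.3]
finger_gap: 0.0
grip_force: 0.0
```

Emit:
play_rows([
  [[0, 0, 0, -30, 5, 3, 0], [0, 0, 0, -60, 10, 10, 0], [0, 0, 0, -90, 15, 20, 0], [0, 0, 0, -120, 20, 30, 0], [0, 0, 0, -120, 20, 30, 0], [0, 0, 0, -120, 20, 30, 0], [0, 0, 0, -120, 20, 30, 0], [0, 0, 0, -120, 20, 30, 0], [0, 0, 0, -120, 20, 30, 0], [0, 0, 0, -120, 20, 30, 0]],
])

```text
clock: 8.0
ee_pos: [0.4677, 0.1894, 0.3323]
tcp_rot: [[-0.833, 0.172, 0.525], [0.145, 0.985, -0.092], [-0.533, -0.0, -0.846]]
force: [0.2, -0.9, -0.4]
finger_gap: 0.003
grip_force: 0.0
```

Run:
```python
from h import *
s=get_state(); print(s["ee_pos"],s["force"])
for n in ("scene","side"):
    im=camera(n)[:,:,::-1]
    y,x={"scene":(90,270),"side":(140,200)}[n]
    cv2.imwrite(f"pics/t_{n}.png",cv2.resize(im[y:y+150,x:x+200],None,fx=2,fy=2))
cv2.imwrite("pics/t.png",np.hstack([cv2.imread("pics/t_scene.png"),cv2.imread("pics/t_side.png")]))
```

```text
[0.46767016 0.18943797 0.33228513] [ 0.24088524 -0.94428865 -0.42436909]
```

View pics/t.png

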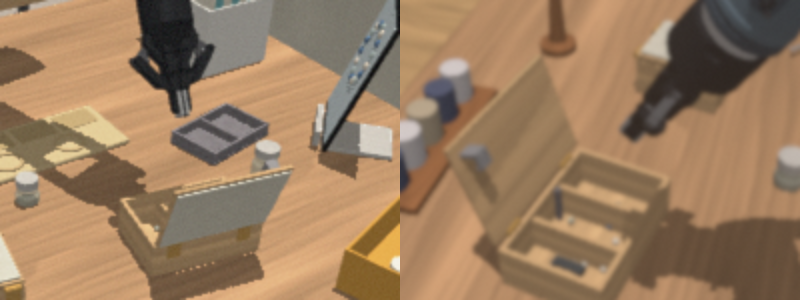

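The lid leans back past upright and the finger is clear of it. I let it settle for a second, then hand in.

Emit:
play_rows([
  [[0, 0, 0, 0, 0, 0, 0], [0, 0, 0, 0, 0, 0, 0], [0, 0, 0, 0, 0, 0, 0], [0, 0, 0, 0, 0, 0, 0], [0, 0, 0, 0, 0, 0, 0], [0, 0, 0, 0, 0, 0, 0], [0, 0, 0, 0, 0, 0, 0], [0, 0, 0, 0, 0, 0, 0], [0, 0, 0, 0, 0, 0, 0], [0, 0, 0, 0, 0, 0, 0]],
])

```text
clock: 8.93
ee_pos: [0.4671, 0.1897, 0.3328]
tcp_rot: [[-0.833, 0.171, 0.526], [0.145, 0.985, -0.091], [-0.534, 0.0, -0.846]]
force: [0.1, -0.0, 0.8]
finger_gap: -0.004
grip_force: 0.0
```

```bash
python3 -c "
from plant import *
print(close_job())"
```

```text
the job is handed in; nothing more can be done
None
```

The job is handed in at about 9 s: the wide lid was pressed, sprang ajar and was pushed past upright, and the last picture shows it leaning back open with the finger clear; the small case and the other bench items were not touched, and the hand-in returned no verdict.

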